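# Release and swing open the lens curing cabinet

### The job

Open the white lens curing cabinet for unloading: press the red release plunger on its roof down to its stop so that the latch lets the door spring ajar, then pull the door by its dark handle bar and swing it wide open until you feel it come up against its hidden check stop. Do not force anything: press and pull firmly but gently, let the plunger spring back up, leave the door open at its stop, and leave everything else where it stands.

Things in the scene. Friction and masses are not known exactly. Their poses are not given: they have to be found in the camera images.
- cabinet: white bench cabinet, 220 deep (x) x 280 wide (y) x 230 mm high, fixed to the bench; place and yaw vary. Origin at the centre of its underside; x points from the door side to the back, y to the hinge side, z up. Plunger, door and handle go with it.
- release_travel (a joint): travel of the red plunger in m: 0 up, 0.014 fully down on its stop. Spring: about 3 N at the top, 8 N at the bottom, and solid beyond. The latch lets go only within the last 3 mm; it springs back up when let go.
- release: red round plunger head on a steel stem: head 44 mm in diameter (flat top 36 mm), 20 mm high, its flat top 54 mm above the cabinet's roof when up; it stands at x = -40, y = -90 mm of the cabinet. Origin on its axis, 40 mm below the flat top, z up.
- plunger_top (a point): centre of the plunger head's flat top, where to press straight down.
- door_angle (a joint): door angle in rad: 0 closed, growing as it opens (clockwise from above). Held shut by the latch; once released, a spring pushes it ajar to about 0.1 to 0.3. The hinge is stiff (0.35 N m, about 2 N at the handle), so the door stays where it is left. A hidden check stops it at an angle that differs every time (1.28 to 1.76) and must be felt: the pull at the handle rises steeply.
- door_hinge (a point): point on the door's vertical hinge axis, at the height of the handle bar (205 mm above the bench); turns with the door: its -y axis points along the door to the free edge, -x out of the door's outer face.
- door: the door: white leaf with amber window, 280 wide, 205 high, 18 mm thick, lower edge 25 mm above the bench, and its handle. Origin on the hinge axis at the lower edge; axes as door_hinge; the inner face is at x = 0, the outer face at x = -18 mm, the free edge at y = -280 mm.
- handle_mid (a point): dark round handle bar, horizontal, 12 mm thick, 120 mm between its two 10 mm end posts, 25 mm below the roof. Gap between bar and door face 42 mm, open above and below, 110 mm long: closed fingers fit in from above. This point is at mid bar, 185 mm along the door from the hinge axis and 66 mm out from it (-x of the door); axes as the door's.
- tray: clear tray 176 x 264 x 34 mm with six black lens barrels, loose on the bench: leave alone. Origin under its centre.
- barrel: loose black lens barrel ring, 72 mm across, 26 mm high: leave alone. Origin under its centre.
- bottle: white bottle, 64 mm across, 150 mm high, blue cap: leave alone. Origin under its centre.
- glovebox: cardboard box 100 x 150 x 70 mm: leave alone. Origin under its centre.
- jar: jar 72 mm across, 80 mm high, steel lid: leave alone. Origin under its centre.
- cup: aluminium cup, 72 mm across, 60 mm high, standing on the cabinet's roof towards the back: leave alone. Origin under its centre.

How it is judged:
On the way, in this order (a step that is already met when the one before it is completed fails the run):
1. the red plunger is pressed down to its stop (within 1.5 mm) by the fingers (value of joint release_travel above 0.0125 m and contact force between the fingers and release above 2 N), for 0.1 s.
2. the door, sprung ajar, is being pulled open by the handle bar (past 0.5 rad) (value of joint door_angle above 0.5 rad and contact force between the fingers and door above 0.3 N and distance between the grasp point and handle_mid below 0.09 m), for 0.05 s.
3. the door is brought up firmly against its check stop (over 2 N on the stop) (contact force between cabinet and door above 2 N), for 0.05 s.
At the end, for the whole second after the job is handed in: the door has been brought up against its check stop, stands wide open (over 1.2 rad) and at rest, the plunger is back up (within 2 mm), and every loose bystander is within 30 mm of where it stood (value of joint door_angle above 1.2 rad and velocity of joint door_angle between -0.05 and 0.05 rad/s and value of joint release_travel below 0.002 m and distance of each of tray, barrel, bottle, glovebox, jar, cup from where it was at the start of the episode below 0.03 m); the robot touches nothing.
It fails at once if the plunger is hammered (over 45 N) (contact force between the fingers and release above 45 N).
It fails at once if the door or its handle is hauled on or pushed (over 45 N) (contact force between the fingers and door above 45 N).
It fails at once if a bystander is disturbed (moved over 30 mm) (distance of any of tray, barrel, bottle, glovebox, jar, cup from where it was at the start of the episode above 0.03 m).
It also fails if it takes over 58 s, if anything falls off the work surface, if the arm or the gripper's body presses on something with over 40 N, if the wrist force passes 120 N, or if a joint passes its speed limit or range.

### The arm

A 7-joint arm with a two-finger parallel gripper is mounted at the origin on the work surface. World frame = base frame: x ahead of the robot, y to its left, z up, the work surface at z = 0. Lengths are in m, angles in rad, forces in N, time in s.
With the tool pointing down it reaches from about 0.35 to 0.9 m from the base axis. Payload 7.2 kg.
Tool frame: the origin (TCP) lies at the very end of the fingers, on their centre line; the grasp point (between the pads) lies 19 mm behind it (grip_point_offset is the distance from the TCP to the grasp point, in m); z points along the fingers, y is the line along which they close (so a half turn about z gives the same grasp; the last joint's range is limited). The gripper opens to 88 mm and grips with 3 to 60 N. Pads are 20 mm wide; open, the fingers measure 115 mm over their backs; the gripper's body (75 mm by 178 mm) begins 61 mm behind the grasp point.
Start: joints at [1.247, 0.411, -0.013, 1.596, 0.006, 1.134, -0.082], TCP at [0.158, -0.605, 0.223] pointing down, gripper open.
Joint ranges: [-2.95, 2.95], [-0.29, 1.99], [-1.47, 1.44], [0.14, 2.54], [-1.03, 4.17], [0.13, 1.85], [-2.86, 2.86]. Speed limits (rad/s): [2.39, 2.39, 3.01, 3.01, 3.14, 3.14, 3.14].

### API

Orientations are given as a unit quaternion [w, x, y, z].
In Python, from cell import * gives the robot as it stands. The module is installed in compiled form; this text tells all that it offers.
- The arm moves only by the tool send_rows, never from a script. Its argument "moves" is a list of rows, each an object with "travel": the shift along the tool's x, y, z in cm, a list of three; "twist": the turn about the tool's z in degrees; "hand": the closure, from 0 (fully open) to 1 (shut). In form: [{"travel": [tx, ty, tz], "twist": twist, "hand": hand}, ...]. A call has 1 to 12 rows; each row shifts and turns the commanded pose from where the row before left it, along the tool's axes as they then stand; what a row does not reach is not made up. A row lasts 1/10 s, in which the tool goes at most 50 mm and 8.59 degrees, less where a joint would pass 70% of its speed; a pose out of reach is approached as far as the arm can. A call with a gripper value outside its range is refused whole. The fingers move at their own pace and stop on an object; the grip force is fixed at half the most. Time passes only in rows, so rows that do not move let the fingers close. It gives the time, the measured TCP pose, the force, the opening and the grip force at its end, in the units of the state.
- observe(): the state, without advancing time (a new reading comes with each control period).
- read_camera(name): name is "scene" or "top" or "wrist"; returns a dict with "img" (384x512x3 uint8, blue, green, red), "fx", "fy", "cx", "cy" (pixels), "k1" (the pictures are not rectified: a ray, as slopes to the right and down, at radius r is drawn at 1 + k1 r^2 times it, then the intrinsics apply), "world_to_cam" (4x4, takes a point from world to camera coordinates). Camera axes: x right, y down, z forward; pixel columns grow to the right and rows downward; lengths in m; the calibration is good to about 2 mm. A picture is of the moment at which its call begins. There is no depth.
- sign_off(): hands the job in; it is judged then, once.
Trained networks look in a picture, given as the dict that the camera call returned (one of the last four; its "shot" number tells which), for a name from the list of things; names that differ only in an ending like _2 or _b are one class to them, and where a whole thing is asked for, a point or a joint stands for the part that bears it (a point fixed in the world has none). Each returns a list of dicts, best first, with "p" (0 to 1); they miss things now and then, are a little off and sometimes report something else, mostly with a low value. They report only what shows in the picture. A call takes as long as a camera call.
- spot_in(picture, thing): "bbox" ([left, top, right, bottom] as shares, 0 to 1, of the picture: columns of its width, rows of its height, round what is visible of it).
- landmark_of(picture, thing): "location" ([column, row] as shares, 0 to 1, of the picture: columns of its width, rows of its height: a listed point, or the origin of a listed thing).
The state is a dict: "clock": time; "qpos": joint angles; "qd": joint speeds; "effort": joint torques, N m; "tool_pos": TCP position; "eef_rot": TCP orientation; "ft_force": force on the tool from outside, world axes, zero at the start; "ft_torque": the same for the moment, N m; "width": finger opening in m; "gripper_force": force on a finger pad.
Only numpy, scipy, OpenCV 4.12 (cv2) and the standard library are available. Lean on these libraries where they do the work, as an engineer would, in place of code of your own. Each camera call takes 0.05 s, during which the arm holds its last target. There are 200 camera calls.

## Working session

There is one attempt and no reset: what is moved stays moved. The work goes in short steps, Python scripts to look and compute and a tool call to move; the robot and the scene stay as the last step left them, time stands still between calls to the robot, and variables do not carry over. Pictures are saved under pics/ and viewed, at most 10 in all, crops included, and the job is handed in when it is done.

Besides the shell and the picture viewer there is one more tool, called by a JSON object that holds its "name" and its "arguments", one argument or row to a line. send_rows: Moves the arm, as the interface text tells. Its arguments: {"type":"object","properties":{"moves":{"type":"array","items":{"type":"object","properties":{"travel":{"type":"array","items":{"type":"number"}},"twist":{"type":"number"},"hand":{"type":"number"}}}}},"required":["moves"]}

```bash
mkdir -p pics; cat > h.py <<'E'
from cell import *
import numpy as np, cv2
from scipy.spatial.transform import Rotation as R
def K(p): return np.array([[p["fx"],0,p["cx"]],[0,p["fy"],p["cy"]],[0,0,1.]])
def ray(p,px):
    u=cv2.undistortPoints(np.array([[px]],float),K(p),np.array([p["k1"],0,0,0.]) )[0,0]
    M=np.array(p["world_to_cam"]);Rm=M[:3,:3];c=-Rm.T@M[:3,3]
    d=Rm.T@np.array([u[0],u[1],1]);return c,d/np.linalg.norm(d)
def atz(p,px,z):
    c,d=ray(p,px);return c+d*(z-c[2])/d[2]
def proj(p,X):
    M=np.array(p["world_to_cam"]);r=cv2.Rodrigues(M[:3,:3])[0]
    return cv2.projectPoints(np.array(X,float).reshape(-1,1,3),r,M[:3,3],K(p),np.array([p["k1"],0,0,0.]))[0][:,0]
def lm(p,t):
    l=landmark_of(p,t)
    return [(np.array(a["location"])*[512,384],round(a["p"],2)) for a in l[:2]]
E
python3 - <<'E'
from h import *
s=observe();print(s["clock"],s["tool_pos"],s["eef_rot"],s["width"])
ps=[]
for n in("scene","top"):
    p=read_camera(n);ps.append(p["img"])
    print(n,p["k1"],p["fx"],ray(p,[256,192]))
    for t,z in(("plunger_top",.284),("handle_mid",.205),("door_hinge",.205),("cabinet",0),("tray",0),("barrel",0),("bottle",0),("glovebox",0),("jar",0),("cup",.23)):
        for a,pr in lm(p,t): print(t,a.round(1),pr,atz(p,a,z).round(3))
    cv2.imwrite(f"pics/{n}.png",p["img"])
E
```

```text
0.0 [ 0.15799667 -0.6042003   0.22183806] [-7.59552607e-04  9.91826051e-01  1.27595009e-01 -1.47789382e-04] 0.08752156284833618
scene -0.06437502867468581 378.1033595728508 (array([ 1.35681064, -0.03556385,  0.99845119]), array([-0.67192401,  0.06728938, -0.73755696]))
plunger_top [215.5 190.4] 0.51 [ 0.689 -0.073  0.284]
handle_mid [221.7 172.4] 0.68 [ 0.544 -0.057  0.205]
door_hinge [287.6 172.6] 0.83 [0.566 0.139 0.205]
door_hinge [217. 171.] 0.63 [ 0.536 -0.07   0.205]
cabinet [253.5 254.8] 0.76 [0.71 0.02 0.  ]
tray [113.6 218. ] 0.79 [ 0.512 -0.439  0.   ]
barrel [175.8 184.7] 0.7 [ 0.378 -0.232  0.   ]
barrel [151.5 260.1] 0.68 [ 0.695 -0.297  0.   ]
bottle [153.4 265.6] 0.83 [ 0.716 -0.289 -0.   ]
glovebox [389.4 210.7] 0.93 [0.585 0.503 0.   ]
jar [120.2 251.4] 0.76 [ 0.652 -0.399  0.   ]
cup [273.4 216.2] 0.6 [0.747 0.071 0.23 ]
top -0.07983398020306647 388.0187343094255 (array([0.31493222, 0.02003499, 1.56626884]), array([ 0.21474991, -0.00215622, -0.97666669]))
plunger_top [288.2 167.8] 0.44 [ 0.686 -0.09   0.284]
handle_mid [275.7 215.2] 0.65 [ 0.533 -0.056  0.205]
door_hinge [220.7 203. ] 0.77 [0.569 0.141 0.205]
tray [362.9 232.2] 0.66 [ 0.51  -0.425  0.   ]
barrel [316.4 264.8] 0.57 [ 0.372 -0.236  0.   ]
bottle [330.2 180.5] 0.58 [ 0.721 -0.291  0.   ]
glovebox [139.2 202.2] 0.91 [0.596 0.498 0.   ]
glovebox [242.  154.4] 0.28 [ 0.819  0.082 -0.   ]
jar [357.6 196.2] 0.6 [ 0.659 -0.405  0.   ]
cup [241.3 154.3] 0.92 [0.746 0.075 0.23 ]
```

```bash
python3 - <<'E'
import cv2
for n in("scene","top"):
    a=cv2.imread(f"pics/{n}.png");a=a[110:310,80:430] if n=="scene" else a[100:300,110:400]
    cv2.imwrite(f"pics/{n}_c.png",cv2.resize(a,None,fx=2.2,fy=2.2,interpolation=cv2.INTER_CUBIC))
E
```

```text
(no output)
```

View pics/scene_c.png

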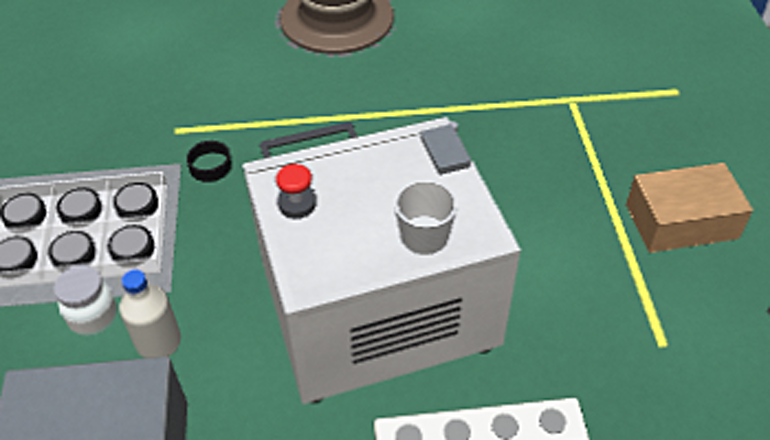

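View pics/top_c.png

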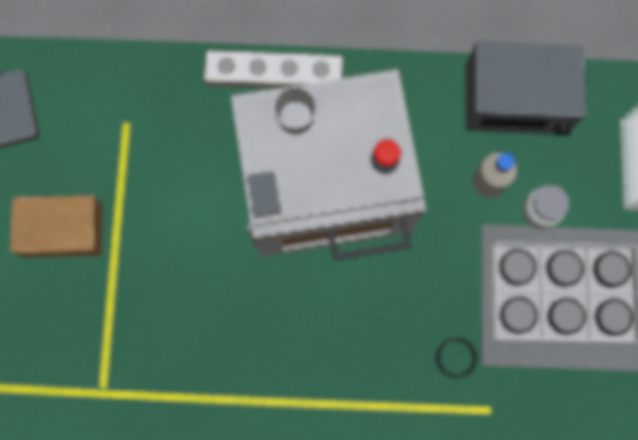

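Scene crop: red plunger top at full-picture px (213,188), bar mid about (220,173), roof back corners (212,250) and (315,224). Top view: plunger (286,169), bar mid (278.6,213), back corners (291,132) and (216,144). The area in front of the door is free, with the ring off to one side.

```bash
cat > fit.py <<'E'
from h import *
from scipy.optimize import least_squares
ps={n:read_camera(n) for n in("scene","top")}
def world(v,P): 
    c,s=np.cos(v[2]),np.sin(v[2]);P=np.array(P,float);return np.array([v[0]+c*P[0]-s*P[1],v[1]+s*P[0]+c*P[1],P[2]])
o=[("scene",(212.3,250.5),(.11,-.14,.23)),("scene",(315.5,224.1),(.11,.14,.23)),("top",(290.9,132.3),(.11,-.14,.23)),("top",(215.9,143.6),(.11,.14,.23)),
("scene",(220,172.7),(-.176,-.045,.205)),("top",(278.6,213.2),(-.176,-.045,.205)),
("scene",(213.6,190.5),(-.04,-.09,.274)),("top",(286.2,169.2),(-.04,-.09,.278))]
for n,p in ps.items():
    for t,P in(("handle_mid",(-.176,-.045,.205)),("door_hinge",(-.11,.14,.205)),("plunger_top",(-.04,-.09,.284))): o.append((n,lm(p,t)[0][0],P))
# red blob centroids
f=lambda v:np.concatenate([proj(ps[n],world(v,P))[0]-u for n,u,P in o])
r=least_squares(f,[.7,0,.19],loss="soft_l1")
print(r.x);print(f(r.x).reshape(-1,2).round(1))
for n,P in(("plunger",(-.04,-.09,.284)),("gap",(-.149,-.045,.205)),("hinge",(-.11,.14,.205))): print(n,world(r.x,P).round(4))
for n,p in ps.items():
    m=cv2.inRange(cv2.cvtColor(p["img"],cv2.COLOR_BGR2HSV),(0,180,90),(6,255,255));ys,xs=np.nonzero(m);print(n,xs.mean(),ys.mean(),len(xs),proj(p,world(r.x,(-.04,-.09,.274))))
E
python3 fit.py
```

```text
[0.70274071 0.01685828 0.20031219]
[[ -3.    1.2]
 [  0.5  -0.7]
 [ -0.9  -0.3]
 [ -1.7  -0.1]
 [ -0.2  -1.2]
 [ -1.1   0.3]
 [ -0.1   0.7]
 [ -1.3   0.4]
 [  2.5  -0.9]
 [ -2.5   0.5]
 [ -1.7  -1.8]
 [ -2.6  -0.5]
 [  1.1   0.2]
 [  6.  -45.5]]
plunger [ 0.6814 -0.0793  0.284 ]
gap [ 0.5657 -0.0569  0.205 ]
hinge [0.5671 0.1322 0.205 ]
scene 213.05228758169935 190.77124183006535 153 [[213.47297186 191.15077761]]
top 285.36486486486484 169.54054054054055 74 [[284.82381326 169.86531391]]
```

{"name": "send_rows", "arguments": {
  "moves": [
    {"travel": [0, 0, -3], "twist": 0, "hand": 1},
    {"travel": [0, 0, -4], "twist": 0, "hand": 1},
    {"travel": [0, 0, -4], "twist": 0, "hand": 1},
    {"travel": [0, 0, 0], "twist": 0, "hand": 1}
  ]
}}

```text
clock: 1.9
tool_pos: [0.1587, -0.6068, 0.3389]
eef_rot: [0.005, 0.992, 0.127, 0.001]
ft_force: [0.0, -0.7, -0.1]
width: 0.0592
gripper_force: 0.0
```

{"name": "send_rows", "arguments": {
  "moves": [
    {"travel": [3, -1.7, 0], "twist": 0, "hand": 1},
    {"travel": [3.5, -2.1, 0], "twist": 0, "hand": 1},
    {"travel": [3.5, -2.1, 0], "twist": 0, "hand": 1},
    {"travel": [3.5, -2.1, 0], "twist": 0, "hand": 1},
    {"travel": [3.5, -2.1, 0], "twist": 0, "hand": 1},
    {"travel": [3.5, -2.1, 0], "twist": 0, "hand": 1},
    {"travel": [3.5, -2.1, 0], "twist": 0, "hand": 1},
    {"travel": [3.5, -2.1, 0], "twist": 0, "hand": 1},
    {"travel": [3.5, -2.1, 0], "twist": 0, "hand": 1},
    {"travel": [3.5, -2.1, 0], "twist": 0, "hand": 1},
    {"travel": [3.5, -2.1, 0], "twist": 0, "hand": 1},
    {"travel": [3.5, -2.1, 0], "twist": 0, "hand": 1}
  ]
}}

```text
clock: 3.1
tool_pos: [0.4977, -0.2584, 0.3323]
eef_rot: [0.0, 0.992, 0.128, -0.0]
ft_force: [-0.4, -0.3, 0.1]
width: 0.0005
gripper_force: 0.0
```

{"name": "send_rows", "arguments": {
  "moves": [
    {"travel": [3.5, -2.1, 0], "twist": 0, "hand": 1},
    {"travel": [3.5, -2.1, 0], "twist": 0, "hand": 1},
    {"travel": [3.5, -2.1, 0], "twist": 0, "hand": 1},
    {"travel": [3.5, -2.1, 0], "twist": -1.5, "hand": 1},
    {"travel": [3.5, -2.1, 0], "twist": -1.5, "hand": 1},
    {"travel": [3, -1.6, 0], "twist": 0, "hand": 1},
    {"travel": [0, 0, 0], "twist": 0, "hand": 1},
    {"travel": [0, 0, 0], "twist": 0, "hand": 1}
  ]
}}

```text
clock: 3.9
tool_pos: [0.6626, -0.0881, 0.3315]
eef_rot: [-0.0, 0.988, 0.154, -0.001]
ft_force: [-0.6, -1.1, 0.1]
width: 0.0005
gripper_force: 0.0
```

```bash
cat > tgt.py <<'E'
from h import *
import sys
s=observe();Rm=R.from_quat(np.roll(s["eef_rot"],-1)).as_matrix()
d=np.array([float(a) for a in sys.argv[1:4]])-s["tool_pos"]
print(s["clock"],np.round(s["tool_pos"],4),"yaw",np.degrees(np.arctan2(Rm[1,0],Rm[0,0])).round(2),"travel cm",(Rm.T@d*100).round(2),np.round(s["ft_force"],1),s["width"])
E
python3 tgt.py .6815 -.0795 .29
```

```text
3.9 [ 0.6626 -0.0881  0.3315] yaw 17.75 travel cm [ 2.07 -0.24  4.15] [-0.6 -1.1  0.1] 0.00046622075965663614
```

{"name": "send_rows", "arguments": {
  "moves": [
    {"travel": [1, -0.1, 1], "twist": 0, "hand": 1},
    {"travel": [1.1, -0.1, 1], "twist": 0, "hand": 1},
    {"travel": [0, 0, 1], "twist": 3, "hand": 1},
    {"travel": [0, 0, 0.5], "twist": 3, "hand": 1},
    {"travel": [0, 0, 0], "twist": 0, "hand": 1},
    {"travel": [0, 0, 0], "twist": 0, "hand": 1}
  ]
}}

```text
clock: 4.5
tool_pos: [0.682, -0.0809, 0.2972]
eef_rot: [0.0, 0.995, 0.102, -0.0]
ft_force: [-0.8, -0.6, 0.8]
width: 0.0005
gripper_force: 0.0
```

```bash
python3 tgt.py .6815 -.0795 .284; python3 - <<'E'
from h import *
p=read_camera("scene");cv2.imwrite("pics/s2.png",cv2.resize(p["img"][80:260,120:360],None,fx=3,fy=3,interpolation=cv2.INTER_CUBIC))
E
```

```text
4.5 [ 0.682  -0.0809  0.2972] yaw 11.7 travel cm [-0.02 -0.15  1.32] [-0.8 -0.6  0.8] 0.0004685583263669796
```

View pics/s2.png

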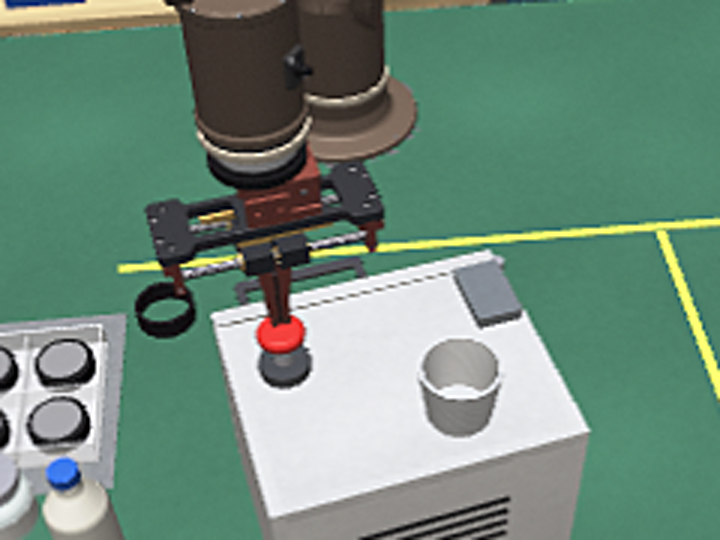

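The closed fingers stand centred over the red head (crop px 281,325). Next I press slowly.

{"name": "send_rows", "arguments": {
  "moves": [
    {"travel": [0, 0, 0.4], "twist": 0, "hand": 1},
    {"travel": [0, 0, 0.4], "twist": 0, "hand": 1},
    {"travel": [0, 0, 0.3], "twist": 0, "hand": 1},
    {"travel": [0, 0, 0.3], "twist": 0, "hand": 1},
    {"travel": [0, 0, 0.3], "twist": 0, "hand": 1},
    {"travel": [0, 0, 0.3], "twist": 0, "hand": 1},
    {"travel": [0, 0, 0.2], "twist": 0, "hand": 1},
    {"travel": [0, 0, 0], "twist": 0, "hand": 1}
  ]
}}

```text
clock: 5.35
tool_pos: [0.6819, -0.0805, 0.276]
eef_rot: [0.0, 0.995, 0.102, 0.0]
ft_force: [-1.6, -0.2, 3.3]
width: 0.0005
gripper_force: 1.7
```

{"name": "send_rows", "arguments": {
  "moves": [
    {"travel": [0, 0, 0.2], "twist": 0, "hand": 1},
    {"travel": [0, 0, 0.2], "twist": 0, "hand": 1},
    {"travel": [0, 0, 0.1], "twist": 0, "hand": 1},
    {"travel": [0, 0, 0], "twist": 0, "hand": 1}
  ]
}}

```text
clock: 5.75
tool_pos: [0.6819, -0.0805, 0.2712]
eef_rot: [0.0, 0.995, 0.102, 0.0]
ft_force: [-3.8, -0.4, 7.1]
width: 0.0007
gripper_force: 3.3
```

{"name": "send_rows", "arguments": {
  "moves": [
    {"travel": [0, 0, 0.1], "twist": 0, "hand": 1},
    {"travel": [0, 0, 0], "twist": 0, "hand": 1}
  ]
}}

```text
clock: 5.95
tool_pos: [0.6819, -0.0806, 0.2705]
eef_rot: [0.0, 0.995, 0.102, 0.0]
ft_force: [-2.7, 0.2, 7.8]
width: 0.0005
gripper_force: 3.5
```

{"name": "send_rows", "arguments": {
  "moves": [
    {"travel": [0, 0, 0.1], "twist": 0, "hand": 1},
    {"travel": [0, 0, 0], "twist": 0, "hand": 1}
  ]
}}

```text
clock: 6.15
tool_pos: [0.682, -0.0806, 0.2704]
eef_rot: [0.0, 0.995, 0.101, 0.001]
ft_force: [-5.1, 0.3, 10.9]
width: 0.0004
gripper_force: 5.6
```

{"name": "send_rows", "arguments": {
  "moves": [
    {"travel": [0, 0, 0.1], "twist": 0, "hand": 1},
    {"travel": [0, 0, 0], "twist": 0, "hand": 1}
  ]
}}

```text
clock: 6.35
tool_pos: [0.682, -0.0806, 0.2704]
eef_rot: [0.0, 0.995, 0.101, 0.001]
ft_force: [-5.8, -0.4, 15.0]
width: 0.0002
gripper_force: 7.8
```

Solid stop reached at z = 0.2704. Now I back off and look.

{"name": "send_rows", "arguments": {
  "moves": [
    {"travel": [0, 0, 0], "twist": 0, "hand": 1},
    {"travel": [0, 0, -1], "twist": 0, "hand": 1},
    {"travel": [0, 0, -1.5], "twist": 0, "hand": 1},
    {"travel": [0, 0, -2], "twist": 0, "hand": 1},
    {"travel": [0, 0, -2], "twist": 0, "hand": 1},
    {"travel": [0, 0, 0], "twist": 0, "hand": 1}
  ]
}}

```text
clock: 6.95
tool_pos: [0.6832, -0.0803, 0.3357]
eef_rot: [0.0, 0.995, 0.102, 0.002]
ft_force: [0.5, 0.4, 0.3]
width: 0.0004
gripper_force: 0.0
```

```bash
python3 - <<'E'
from h import *
for n in("scene","top"):
    p=read_camera(n)
    for t,z in(("handle_mid",.205),("door_hinge",.205)):
        for a,pr in lm(p,t): print(n,t,a.round(1),pr,atz(p,a,z).round(3))
    if n=="top": cv2.imwrite("pics/t3.png",cv2.resize(p["img"][120:270,190:350],None,fx=4,fy=4,interpolation=cv2.INTER_CUBIC))
    else: cv2.imwrite("pics/s3.png",cv2.resize(p["img"][90:240,140:340],None,fx=4,fy=4,interpolation=cv2.INTER_CUBIC))
h=np.array([.5671,.1322]);g=np.array([-.066,-.185])
for q in(.1,.2,.3,.4):
    a=.2-q;print(q,proj(p,np.r_[h+R.from_euler('z',a).as_matrix()[:2,:2]@g,.205]))
E
```

```text
scene handle_mid [219.9 165.4] 0.56 [ 0.512 -0.061  0.205]
scene door_hinge [286.7 173.6] 0.73 [0.57  0.136 0.205]
top handle_mid [277.7 220.1] 0.58 [ 0.516 -0.064  0.205]
top door_hinge [219.6 201.8] 0.97 [0.573 0.146 0.205]
0.1 [[276.26595713 218.86729137]]
0.2 [[274.51102911 224.07335669]]
0.3 [[272.22685377 229.09968244]]
0.4 [[269.43309852 233.89226334]]
```

View pics/t3.png

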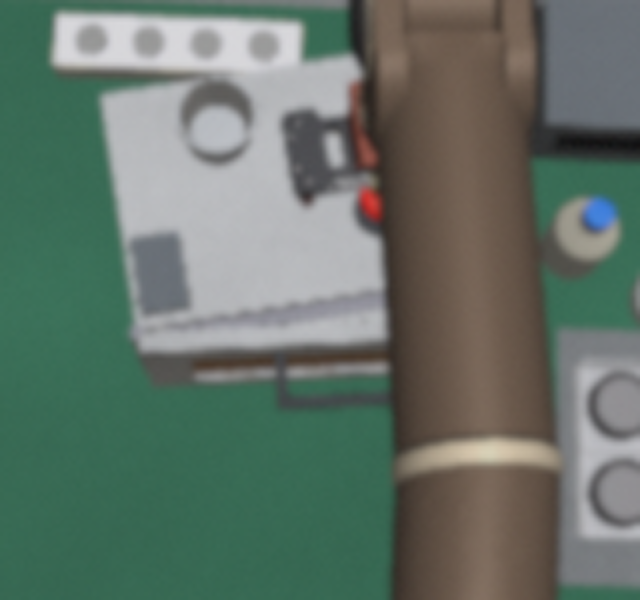

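View pics/s3.png

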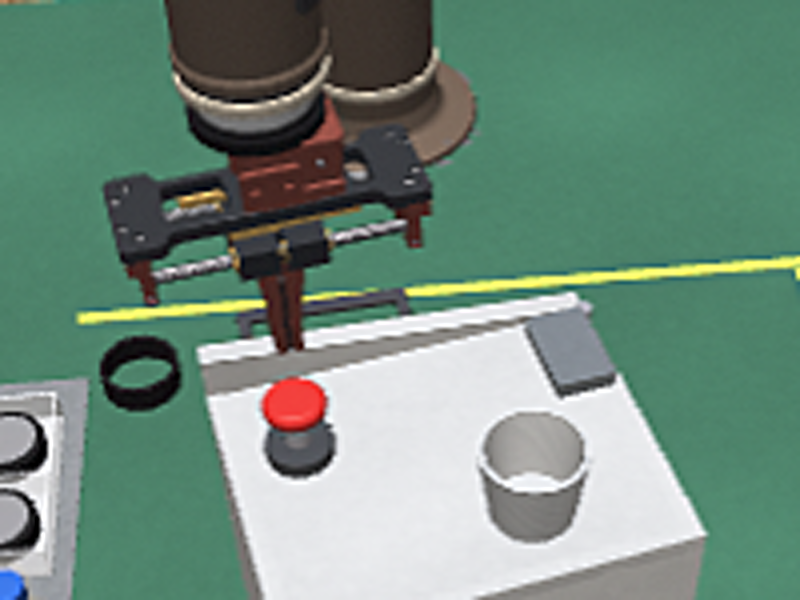

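Door is ajar and the plunger is back up. Bar ends: scene px (200.7,169.5) and (241.7,164); hinge-side end in top at (260.7,220.5).

```bash
cat > door.py <<'E'
from h import *
H=np.array([.5671,.1322])
def dp(q,along,out):
    a=.2003-q;return H+R.from_euler('z',a).as_matrix()[:2,:2]@np.array([-out,-along])
E
python3 - <<'E'
from door import *
from scipy.optimize import minimize_scalar
ps={n:read_camera(n) for n in("scene","top")}
obs=[("scene",(200.7,169.5),.245),("scene",(241.7,164),.125),("top",(260.7,220.5),.125),("scene",(219.9,165.4),.185),("top",(277.7,220.1),.185)]
for n,u,al in obs:
    f=lambda q:np.linalg.norm(proj(ps[n],np.r_[dp(q,al,.066),.205])[0]-u)
    r=minimize_scalar(f,bounds=(0,.6),method="bounded");print(n,al,round(r.x,3),round(r.fun,2))
for q in(.1,.15,.2,.25): print(q,"gap",dp(q,.185,.039).round(4),"handle",dp(q,.185,.066).round(4),"yawdeg",np.degrees(.2003-q).round(1))
E
python3 tgt.py .54 -.06 .32
```

```text
scene 0.245 0.106 0.4
scene 0.125 0.123 1.28
top 0.125 0.101 1.49
scene 0.185 0.128 1.28
top 0.185 0.114 1.72
0.1 gap [ 0.5468 -0.0558] handle [ 0.52   -0.0585] yawdeg 5.7
0.15 gap [ 0.5375 -0.0545] handle [ 0.5105 -0.0559] yawdeg 2.9
0.2 gap [ 0.5282 -0.0528] handle [ 0.5012 -0.0528] yawdeg 0.0
0.25 gap [ 0.519  -0.0506] handle [ 0.492  -0.0493] yawdeg -2.8
7.35 [ 0.6817 -0.0805  0.3317] yaw 11.66 travel cm [-13.46  -4.87   1.19] [ 0.2 -0.7  0.4] 0.0003404829713299551
```

{"name": "send_rows", "arguments": {
  "moves": [
    {"travel": [-2.2, -0.9, 0], "twist": 0, "hand": 1},
    {"travel": [-3, -1.2, 0], "twist": 0, "hand": 1},
    {"travel": [-3, -1.2, 0], "twist": 0, "hand": 1},
    {"travel": [-3, -1.2, 0], "twist": 0, "hand": 1},
    {"travel": [-1.7, -0.7, 0], "twist": 0, "hand": 1},
    {"travel": [0, 0, 1], "twist": 3, "hand": 1},
    {"travel": [0, 0, 2], "twist": 3.5, "hand": 1},
    {"travel": [0, 0, 2], "twist": 0, "hand": 1},
    {"travel": [0, 0, 1.5], "twist": 0, "hand": 1},
    {"travel": [0, 0, 0], "twist": 0, "hand": 1},
    {"travel": [0, 0, 0], "twist": 0, "hand": 1}
  ]
}}

```text
clock: 8.45
tool_pos: [0.5451, -0.0556, 0.2678]
eef_rot: [-0.0, 0.999, 0.045, -0.0]
ft_force: [0.7, -1.0, 0.1]
width: 0.0003
gripper_force: 0.0
```

```bash
python3 tgt.py .545 -.0555 .185;  python3 - <<'E'
from h import *
p=read_camera("scene");cv2.imwrite("pics/s4.png",cv2.resize(p["img"][110:230,170:330],None,fx=4,fy=4,interpolation=cv2.INTER_CUBIC))
E
```

```text
8.45 [ 0.5451 -0.0556  0.2678] yaw 5.16 travel cm [-0.01 -0.01  8.28] [ 0.7 -1.   0.1] 0.0002797320156816954
```

View pics/s4.png

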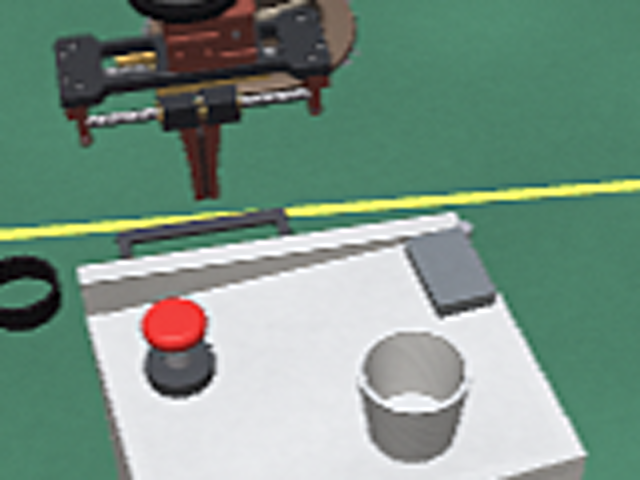

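Fingertips (crop px 205,198) hang just above the gap behind the bar (mid bar 203,228). Descending gently.

{"name": "send_rows", "arguments": {
  "moves": [
    {"travel": [0, 0, 1], "twist": 0, "hand": 1},
    {"travel": [0, 0, 1], "twist": 0, "hand": 1},
    {"travel": [0, 0, 1], "twist": 0, "hand": 1},
    {"travel": [0, 0, 1], "twist": 0, "hand": 1},
    {"travel": [0, 0, 1], "twist": 0, "hand": 1},
    {"travel": [0, 0, 0.5], "twist": 0, "hand": 1},
    {"travel": [0, 0, 0], "twist": 0, "hand": 1}
  ]
}}

```text
clock: 9.2
tool_pos: [0.5447, -0.0556, 0.2116]
eef_rot: [-0.0, 0.999, 0.045, -0.001]
ft_force: [1.0, -0.2, 0.1]
width: 0.0006
gripper_force: 0.0
```

{"name": "send_rows", "arguments": {
  "moves": [
    {"travel": [0, 0, 1], "twist": 0, "hand": 1},
    {"travel": [0, 0, 1], "twist": 0, "hand": 1},
    {"travel": [0, 0, 0.5], "twist": 0, "hand": 1},
    {"travel": [0, 0, 0], "twist": 0, "hand": 1}
  ]
}}

```text
clock: 9.6
tool_pos: [0.5445, -0.0557, 0.1866]
eef_rot: [-0.0, 0.999, 0.045, -0.001]
ft_force: [-0.2, -0.6, 0.2]
width: 0.0008
gripper_force: 0.0
```

{"name": "send_rows", "arguments": {
  "moves": [
    {"travel": [-0.4, 0, 0], "twist": 0, "hand": 1},
    {"travel": [-0.4, 0, 0], "twist": 0, "hand": 1},
    {"travel": [-0.4, 0, 0], "twist": 0, "hand": 1},
    {"travel": [-0.9, -0.3, 0], "twist": 3, "hand": 1},
    {"travel": [-0.9, -0.3, 0], "twist": 3, "hand": 1},
    {"travel": [-0.9, -0.3, 0], "twist": 3, "hand": 1}
  ]
}}

```text
clock: 10.2
tool_pos: [0.5059, -0.0493, 0.1882]
eef_rot: [0.0, 0.999, -0.035, 0.001]
ft_force: [1.3, -2.2, -0.4]
width: 0.0005
gripper_force: 0.8
```

```bash
cat > st.py <<'E'
from door import *
s=observe();Rm=R.from_quat(np.roll(s["eef_rot"],-1)).as_matrix();yaw=np.arctan2(Rm[1,0],Rm[0,0])
d=np.array(s["tool_pos"][:2])-H; r=np.linalg.norm(d)
# door angle if pin touches bar (out .05): 
al=np.sqrt(max(r*r-.05**2,0)); q=.2003-(np.arctan2(d[1],d[0])-np.arctan2(-al,-.05)); q=(q+np.pi)%(2*np.pi)-np.pi
F=Rm.T@np.array(s["ft_force"])
print(s["clock"],np.round(s["tool_pos"],4),"q~",q.round(3),"along",al.round(4),"yawerr deg",np.degrees(yaw-(.2003-q)).round(1),"F tool",F.round(1))
E
python3 st.py
```

```text
10.2 [ 0.5059 -0.0493  0.1882] q~ 0.261 along 0.1849 yawerr deg -0.5 F tool [1.5 2.1 0.4]
```

{"name": "send_rows", "arguments": {
  "moves": [
    {"travel": [-0.9, -0.3, 0], "twist": 2.9, "hand": 1},
    {"travel": [-0.9, -0.3, 0], "twist": 2.9, "hand": 1},
    {"travel": [-0.9, -0.3, 0], "twist": 2.9, "hand": 1},
    {"travel": [-0.9, -0.3, 0], "twist": 2.9, "hand": 1},
    {"travel": [-0.9, -0.3, 0], "twist": 2.9, "hand": 1},
    {"travel": [-0.9, -0.3, 0], "twist": 2.9, "hand": 1},
    {"travel": [-0.9, -0.3, 0], "twist": 2.9, "hand": 1},
    {"travel": [-0.9, -0.3, 0], "twist": 2.9, "hand": 1}
  ]
}}

```text
clock: 11.0
tool_pos: [0.4421, -0.0088, 0.1881]
eef_rot: [0.0, 0.972, -0.235, 0.001]
ft_force: [0.5, -2.8, 0.2]
width: 0.0005
gripper_force: 0.8
```

```bash
python3 st.py
```

```text
11.0 [ 0.4421 -0.0088  0.1881] q~ 0.657 along 0.1817 yawerr deg -1.0 F tool [ 1.8  2.3 -0.2]
```

{"name": "send_rows", "arguments": {
  "moves": [
    {"travel": [-0.9, -0.25, 0], "twist": 2.8, "hand": 1},
    {"travel": [-0.9, -0.2, 0], "twist": 2.8, "hand": 1},
    {"travel": [-0.9, -0.2, 0], "twist": 2.8, "hand": 1},
    {"travel": [-0.9, -0.25, 0], "twist": 2.8, "hand": 1},
    {"travel": [-0.9, -0.25, 0], "twist": 2.8, "hand": 1},
    {"travel": [-0.9, -0.25, 0], "twist": 2.8, "hand": 1},
    {"travel": [-0.9, -0.25, 0], "twist": 2.8, "hand": 1},
    {"travel": [-0.9, -0.25, 0], "twist": 2.8, "hand": 1},
    {"travel": [-0.9, -0.25, 0], "twist": 2.8, "hand": 1},
    {"travel": [-0.9, -0.25, 0], "twist": 2.8, "hand": 1}
  ]
}}

```text
clock: 12.0
tool_pos: [0.39, 0.0668, 0.1885]
eef_rot: [-0.001, 0.886, -0.463, 0.002]
ft_force: [3.8, -2.5, -0.3]
width: 0.0007
gripper_force: 1.5
```

```bash
python3 st.py
```

```text
12.0 [0.39   0.0668 0.1885] q~ 1.15 along 0.1821 yawerr deg -0.8 F tool [ 4.2 -1.7  0.3]
```

{"name": "send_rows", "arguments": {
  "moves": [
    {"travel": [-0.45, -0.12, 0], "twist": 1.4, "hand": 1},
    {"travel": [-0.45, -0.12, 0], "twist": 1.4, "hand": 1},
    {"travel": [-0.45, -0.12, 0], "twist": 1.4, "hand": 1},
    {"travel": [-0.45, -0.12, 0], "twist": 1.4, "hand": 1}
  ]
}}

```text
clock: 12.4
tool_pos: [0.3878, 0.0691, 0.1865]
eef_rot: [0.004, 0.878, -0.478, 0.002]
ft_force: [0.3, -1.7, 1.2]
width: 0.0006
gripper_force: 0.8
```

```bash
python3 st.py
```

```text
12.4 [0.3878 0.0691 0.1865] q~ 1.167 along 0.1834 yawerr deg -1.8 F tool [ 1.6  0.7 -1.2]
```

{"name": "send_rows", "arguments": {
  "moves": [
    {"travel": [-0.45, -0.12, 0], "twist": 1.4, "hand": 1},
    {"travel": [-0.45, -0.12, 0], "twist": 1.4, "hand": 1}
  ]
}}

```text
clock: 12.6
tool_pos: [0.3882, 0.0712, 0.186]
eef_rot: [0.005, 0.874, -0.486, 0.002]
ft_force: [-0.7, -2.1, 1.1]
width: 0.001
gripper_force: 0.8
```

```bash
python3 st.py
```

```text
12.6 [0.3882 0.0712 0.186 ] q~ 1.175 along 0.1823 yawerr deg -2.3 F tool [ 1.5  1.7 -1. ]
```

```bash
python3 - <<'E'
from h import *
s=observe();print(np.round(s["qpos"],3),np.round(s["qd"],2))
E
```

```text
[-0.965  0.036  0.684  2.19  -0.016  0.929 -2.857] [-1.66 -0.02  1.73  0.07 -0.04 -0.01  0.  ]
```

Joint 7 sits at its limit, so I'll turn the tool back and finish with the pin not tracking the door's yaw.

{"name": "send_rows", "arguments": {
  "moves": [
    {"travel": [0, 0, 0], "twist": -4, "hand": 1},
    {"travel": [0, 0, 0], "twist": -6, "hand": 1},
    {"travel": [0, 0, 0], "twist": -6, "hand": 1},
    {"travel": [0, 0, 0], "twist": -6, "hand": 1},
    {"travel": [0, 0, 0], "twist": 0, "hand": 1}
  ]
}}

```text
clock: 13.1
tool_pos: [0.3891, 0.0716, 0.1863]
eef_rot: [0.005, 0.951, -0.309, 0.002]
ft_force: [1.3, -0.2, 0.8]
width: 0.0007
gripper_force: 1.1
```

```bash
cat >> st.py <<'E'
print(np.round(s["qpos"],3),np.round(s["qd"],2),"yaw",np.degrees(yaw).round(1))
E
python3 st.py
```

```text
13.1 [0.3891 0.0716 0.1863] q~ 1.174 along 0.1813 yawerr deg 19.8 F tool [ 1.2 -0.5 -0.8]
[-0.945  0.036  0.662  2.188 -0.016  0.928 -2.473] [ 0.    0.    0.    0.   -0.    0.   -0.12] yaw -36.0
```

```bash
cat > plan.py <<'E'
exec(open("st.py").read())
import sys
q0=q
for k in range(1,9):
    a=dp(q0+.05*(k-1),al,.05);b=dp(q0+.05*k,al,.05);print(round(q0+.05*k,3),(Rm.T@np.r_[b-a,0]*100).round(2)[:2],b.round(3))
E
python3 plan.py
```

```text
13.1 [0.3891 0.0716 0.1863] q~ 1.174 along 0.1813 yawerr deg 19.8 F tool [ 1.2 -0.5 -0.8]
[-0.945  0.036  0.662  2.188 -0.016  0.928 -2.473] [ 0.    0.    0.    0.   -0.    0.   -0.12] yaw -36.0
1.224 [-0.75 -0.56] [0.386 0.081]
1.274 [-0.73 -0.6 ] [0.384 0.09 ]
1.324 [-0.69 -0.63] [0.382 0.099]
1.374 [-0.66 -0.67] [0.381 0.108]
1.424 [-0.63 -0.7 ] [0.38  0.118]
1.474 [-0.59 -0.73] [0.379 0.127]
1.524 [-0.56 -0.76] [0.379 0.136]
1.574 [-0.52 -0.79] [0.38  0.146]
```

{"name": "send_rows", "arguments": {
  "moves": [
    {"travel": [-0.38, -0.28, 0], "twist": 0, "hand": 1},
    {"travel": [-0.38, -0.28, 0], "twist": 0, "hand": 1},
    {"travel": [-0.37, -0.3, 0], "twist": 0, "hand": 1},
    {"travel": [-0.37, -0.3, 0], "twist": 0, "hand": 1}
  ]
}}

```text
clock: 13.5
tool_pos: [0.383, 0.0903, 0.1856]
eef_rot: [0.006, 0.951, -0.31, 0.001]
ft_force: [3.8, -1.5, 0.4]
width: 0.0002
gripper_force: 1.4
```

```bash
python3 plan.py
```

```text
13.5 [0.383  0.0903 0.1856] q~ 1.279 along 0.1821 yawerr deg 25.7 F tool [ 4.  -1.  -0.4]
[-0.974  0.035  0.639  2.19  -0.014  0.929 -2.528] [-0.07  0.   -0.05  0.    0.    0.   -0.12] yaw -36.1
1.329 [-0.7  -0.64] [0.381 0.1  ]
1.379 [-0.66 -0.67] [0.38  0.109]
1.429 [-0.63 -0.7 ] [0.379 0.118]
1.479 [-0.59 -0.73] [0.378 0.128]
1.529 [-0.56 -0.76] [0.378 0.137]
1.579 [-0.52 -0.79] [0.379 0.147]
1.629 [-0.48 -0.81] [0.38  0.156]
1.679 [-0.44 -0.84] [0.381 0.165]
```

Following again. Continuing in small groups, feeling for the stop.

{"name": "send_rows", "arguments": {
  "moves": [
    {"travel": [-0.35, -0.32, 0], "twist": 0, "hand": 1},
    {"travel": [-0.35, -0.32, 0], "twist": 0, "hand": 1}
  ]
}}

```text
clock: 13.7
tool_pos: [0.3811, 0.0995, 0.1854]
eef_rot: [0.006, 0.951, -0.31, 0.001]
ft_force: [3.4, -2.4, 0.0]
width: 0.0002
gripper_force: 1.4
```

{"name": "send_rows", "arguments": {
  "moves": [
    {"travel": [-0.33, -0.33, 0], "twist": 0, "hand": 1},
    {"travel": [-0.33, -0.33, 0], "twist": 0, "hand": 1}
  ]
}}

```text
clock: 13.9
tool_pos: [0.3796, 0.1086, 0.1853]
eef_rot: [0.006, 0.951, -0.31, 0.001]
ft_force: [3.2, -2.1, 1.2]
width: 0.0002
gripper_force: 1.4
```

```bash
python3 st.py
```

```text
13.9 [0.3796 0.1086 0.1853] q~ 1.378 along 0.1822 yawerr deg 31.4 F tool [ 3.9 -0.2 -1.1]
[-0.999  0.04   0.618  2.186 -0.017  0.929 -2.572] [-0.06  0.01 -0.05 -0.01 -0.01  0.   -0.1 ] yaw -36.1
```

{"name": "send_rows", "arguments": {
  "moves": [
    {"travel": [-0.31, -0.35, 0], "twist": 0, "hand": 1},
    {"travel": [-0.31, -0.35, 0], "twist": 0, "hand": 1}
  ]
}}

```text
clock: 14.1
tool_pos: [0.3788, 0.1179, 0.1852]
eef_rot: [0.006, 0.951, -0.31, 0.001]
ft_force: [4.3, -2.8, -0.0]
width: 0.0005
gripper_force: 1.4
```

{"name": "send_rows", "arguments": {
  "moves": [
    {"travel": [-0.3, -0.36, 0], "twist": 0, "hand": 1},
    {"travel": [-0.3, -0.36, 0], "twist": 0, "hand": 1}
  ]
}}

```text
clock: 14.3
tool_pos: [0.3782, 0.1273, 0.1851]
eef_rot: [0.006, 0.951, -0.31, 0.001]
ft_force: [3.3, -1.1, 0.4]
width: 0.0005
gripper_force: 1.4
```

```bash
python3 st.py
```

```text
14.3 [0.3782 0.1273 0.1851] q~ 1.477 along 0.1822 yawerr deg 37.1 F tool [ 3.3 -1.  -0.4]
[-1.022  0.051  0.6    2.177 -0.024  0.929 -2.609] [-0.06  0.03 -0.04 -0.03 -0.02  0.   -0.09] yaw -36.1
```

{"name": "send_rows", "arguments": {
  "moves": [
    {"travel": [-0.28, -0.38, 0], "twist": 1, "hand": 1},
    {"travel": [-0.28, -0.38, 0], "twist": 1, "hand": 1}
  ]
}}

```text
clock: 14.5
tool_pos: [0.3782, 0.1367, 0.185]
eef_rot: [0.006, 0.945, -0.327, 0.001]
ft_force: [3.3, -2.3, 0.6]
width: 0.0006
gripper_force: 1.4
```

{"name": "send_rows", "arguments": {
  "moves": [
    {"travel": [-0.28, -0.38, 0], "twist": 1, "hand": 1},
    {"travel": [-0.28, -0.38, 0], "twist": 1, "hand": 1}
  ]
}}

```text
clock: 14.7
tool_pos: [0.3782, 0.1416, 0.1846]
eef_rot: [0.009, 0.939, -0.344, 0.001]
ft_force: [1.4, -30.3, 15.5]
width: 0.0004
gripper_force: 15.0
```

```bash
python3 plan.py
```

```text
14.7 [0.3782 0.1416 0.1846] q~ 1.553 along 0.1824 yawerr deg 37.3 F tool [ 20.8  22.5 -14.9]
[-1.045  0.067  0.591  2.165 -0.029  0.934 -2.711] [-0.04  0.04  0.   -0.03  0.01  0.04 -0.24] yaw -40.3
1.603 [-0.56 -0.77] [0.379 0.151]
1.653 [-0.52 -0.79] [0.38 0.16]
1.703 [-0.48 -0.82] [0.382 0.17 ]
1.753 [-0.44 -0.84] [0.384 0.179]
1.803 [-0.39 -0.86] [0.386 0.188]
1.853 [-0.35 -0.88] [0.389 0.197]
1.903 [-0.3 -0.9] [0.393 0.206]
1.953 [-0.26 -0.91] [0.397 0.214]
```

The stop is felt (30 N, door angle ≈1.55). Easing off.

{"name": "send_rows", "arguments": {
  "moves": [
    {"travel": [0.15, 0.15, 0], "twist": 0, "hand": 1},
    {"travel": [0.15, 0.2, 0], "twist": 0, "hand": 1},
    {"travel": [0.15, 0.2, 0], "twist": 0, "hand": 1}
  ]
}}

```text
clock: 15.0
tool_pos: [0.3781, 0.1383, 0.1849]
eef_rot: [0.006, 0.939, -0.344, 0.0]
ft_force: [0.9, -0.7, 0.2]
width: 0.0004
gripper_force: 0.3
```

```bash
python3 st.py
```

```text
15.0 [0.3781 0.1383 0.1849] q~ 1.536 along 0.1824 yawerr deg 36.3 F tool [ 1.2 -0.1 -0.1]
[-1.038  0.061  0.594  2.169 -0.031  0.93  -2.698] [ 0.02 -0.02  0.01  0.02 -0.   -0.01  0.04] yaw -40.2
```

{"name": "send_rows", "arguments": {
  "moves": [
    {"travel": [0.15, 0.18, 0], "twist": 0, "hand": 1},
    {"travel": [0, 0, -0.5], "twist": 0, "hand": 1},
    {"travel": [0, 0, -1], "twist": 0, "hand": 1},
    {"travel": [0, 0, -1.5], "twist": 0, "hand": 1},
    {"travel": [0, 0, -2], "twist": 0, "hand": 1},
    {"travel": [0, 0, -2], "twist": 0, "hand": 1},
    {"travel": [0, 0, -3], "twist": 0, "hand": 1},
    {"travel": [0, 0, -3], "twist": 0, "hand": 1},
    {"travel": [0, 0, -2], "twist": 0, "hand": 1},
    {"travel": [0, 0, 0], "twist": 0, "hand": 1}
  ]
}}

```text
clock: 16.0
tool_pos: [0.3799, 0.139, 0.3381]
eef_rot: [0.003, 0.939, -0.343, 0.002]
ft_force: [-0.2, -0.1, 0.0]
width: 0.0002
gripper_force: 0.0
```

```bash
python3 st.py; python3 - <<'E'
from h import *
p=read_camera("scene");cv2.imwrite("pics/s5.png",cv2.resize(p["img"],(800,600)))
for t in("tray","barrel","bottle","glovebox","jar"): print(t,[(atz(p,a,0)[:2].round(3),pr) for a,pr in lm(p,t)])
E
```

```text
16.0 [0.3799 0.139  0.3381] q~ 1.537 along 0.1805 yawerr deg 36.5 F tool [-0.1  0.2 -0. ]
[-1.062 -0.116  0.536  1.93   0.069  1.315 -2.817] [-0.    0.03  0.01  0.07 -0.01 -0.06  0.01] yaw -40.1
tray [(array([ 0.518, -0.433]), 0.93)]
barrel [(array([ 0.38 , -0.226]), 0.52)]
bottle [(array([ 0.704, -0.299]), 0.96), (array([0.118, 0.203]), 0.3)]
glovebox [(array([0.594, 0.5  ]), 0.88)]
jar [(array([ 0.662, -0.391]), 0.59)]
```

View pics/s5.png

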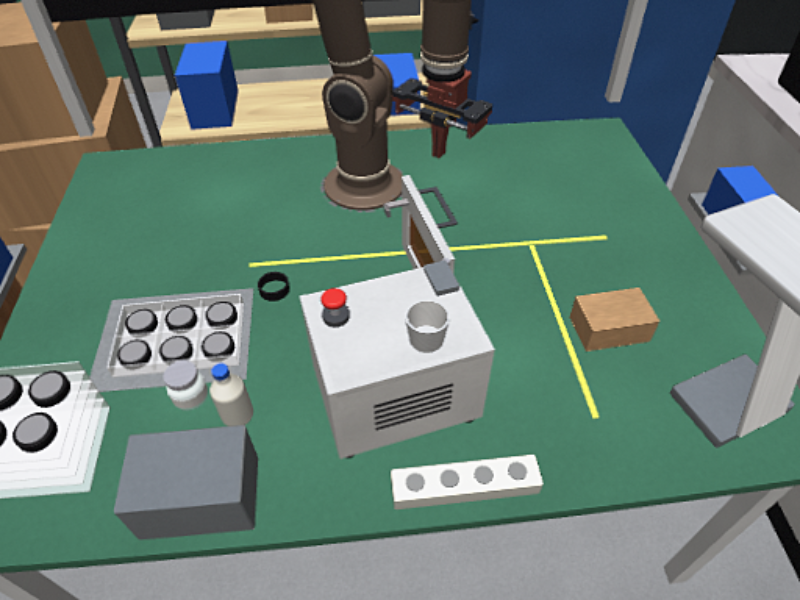

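The door stands wide open (handle around px 437,205), the plunger is up (335,300), the hand is clear, and the bystanders are unmoved. Handing in.

```bash
python3 -c "
from cell import *
print(sign_off())"
```

```text
the job is handed in; nothing more can be done
None
```

The job is handed in: the plunger was pressed to its stop and came back up, the door stands open at its check stop (felt at about 1.55 rad, 30 N at the wrist), nothing else appears to have moved, and the hand-in call returned no verdict.

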